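Check the moisture of a walnut pen blank in the drying box

TASK

Lift the lid off the wooden drying box by its knob and set it down flat on the bare tabletop, without dropping it. Then draw the moisture meter out of its stand and hold it upright over the dark walnut blank in the box, with its sprung tip inside the chalk ring, pressing lightly so that the tip is pushed about half-way in; finish while still holding it there for the reading. Never press hard, and leave the blanks and the other things on the table as they lie.

Things in the scene. Friction and masses are not known exactly. Their poses are not given: they have to be found in the camera images.
- drying_box: Fixed open plywood box, 126 (its x) x 214 (its y) x 50 mm high, walls 8, floor 6 mm; origin at the centre of its underside, z up. Its +y end, with a round dial, faces roughly towards the robot. Inside, three pen blanks lie side by side along y on two cross strips, undersides 14 mm above the table; a 28 mm high drying cassette fills the -y end.
- box_lid: Loose plywood lid on the box, ~0.22 kg: plate 130 (x) x 218 (y) x 9 mm over a plug 8 mm deep, 2.5 mm loose all round. Origin at the centre of the plug's underside, z up: 42 mm above the table on the box, 0 when set on the table. Plate top 17 mm above the origin. At its centre a round dark knob: neck, then a head 30 mm across with straight sides from 32 to 43 mm above the origin, top at 49 mm.
- blank_walnut: Dark brown square-sawn walnut blank, 26 (x) x 142 (y) x 23 mm high, 0.1 kg, loose in the box; origin at the centre of its underside. It carries the chalk ring on its top. It may lie in any of the three places.
- blank_beech_a: Pale beech blank, 24 x 150 x 22 mm, loose in the box, unmarked; origin at the centre of its underside.
- blank_beech_b: Second pale beech blank, the same.
- chalk_mark (a point): Centre of the white chalk ring (18 mm in diameter, a small cross at the centre) on the top face of the walnut blank, 18 mm along the blank's +y from its middle, 37 mm above the table.
- meter: Pen-shaped moisture meter, ~0.14 kg, upright in its stand: grey barrel 24 x 24 mm (rounded square, faces along x and y) from 36 to 146 mm above the origin, display on -x, ribs on the y faces; below it a conical nose (17 to 12 mm across) down to 14 mm, then the steel tip. Origin: resting end of the tip, on the axis; z runs up the barrel. In the stand the origin is 14 mm above the table.
- meter_grip (a point): Good place to grip the meter: on the barrel's axis, 121 mm from the resting tip (25 mm below the barrel's top).
- meter_tip_end (a point): End of the meter's sprung steel tip (8 mm in diameter, rounded), which moves with the tip.
- meter_tip (a joint): How far the sprung tip is pushed into the nose, m: 0 out (at rest), 0.010 fully in. The spring starts at about 1.1 N and rises 0.35 N per mm: 2.8 N half-way, 4.6 N fully in.
- meter_stand: Fixed black stand: base 68 x 68 x 10 mm, socket block 46 x 46 mm, 86 mm high, with a square well 27 x 27 mm, 36 mm deep (meter loose by 1.5 mm a side), where the barrel's lower end rests on a ledge; nose and tip hang free below. Lift the meter at least 75 mm straight up to clear it. Origin at the centre of its underside; its yaw is nearly the meter's.
- polish_tin: Round metal tin, 53 mm across, 18 mm high, leave alone; origin at the centre of its underside.
- sanding_block: Cork sanding block, 56 x 92 x 27 mm, leave alone; origin at the centre of its underside. Between it and the box the tabletop is free: the lid fits there, its centre 0.2 m to the right (-y) of the box centre at x = 0.475 m, its length along x.
- caliper: Vernier caliper lying flat, 45 x 150 x 8 mm, leave alone; origin at the centre of its underside.

How it is judged:
By the outcome, as a careful person would: the job done as asked, in the order asked, and still so for the second after the job is handed in, while the arm keeps its last pose, push and grip.
It also fails if it takes over 61 s, if anything falls off the work surface, if the arm or the gripper's body presses on something with over 40 N, if the wrist force passes 120 N, or if a joint passes its speed limit or range.

ROBOT

A 6-joint arm with a two-finger parallel gripper is mounted at the origin on a cart in front of the work surface, level with it; the furniture and walls round the work are solid. World frame = base frame: x ahead of the robot, y to its left, z up, the work surface at z = 0. Lengths are in m, angles in rad, forces in N, time in s.
With the tool pointing down it reaches from about 0.35 to 0.975 m from the base axis. Payload 4.9 kg.
Tool frame: the origin (TCP) lies at the very end of the fingers, on their centre line; the grasp point (between the pads) lies 19 mm behind it (env.grasp_offset is the distance from the TCP to the grasp point, in m); z points along the fingers, y is the line along which they close (so a half turn about z gives the same grasp; the last joint's range is limited). The gripper opens to 85 mm and grips with 20 to 120 N. Pads are 22 mm wide; open, the fingers measure 114 mm over their backs; the gripper's body (76 mm by 85 mm) begins 54 mm behind the grasp point. The pads swing forward as they close: fully open they stand 13 mm farther back than shut.
Start: joints at [-1.463, 0.053, 1.613, -0, 1.476, -0.119], TCP at [0.141, -0.609, 0.231] pointing down, gripper open.
Joint ranges: [-3.01, 3.01], [-1.01, 2.22], [0.06, 2.58], [-1.02, 4.17], [0.09, 2.62], [-3.14, 3.14]. Speed limits (rad/s): [2.57, 2.57, 3.14, 3.14, 3.14, 3.14].

INTERFACE

Orientations are given as a rotation vector (axis times angle).
In Python, from rig import env gives the robot as it stands.
- The arm moves only by the shell command python3 nudge.py [FORCE], which reads ROWS from standard input. ROWS is a JSON list that holds a single list of rows (three levels of brackets), with 1 to 5 rows, each of 7 numbers: dx, dy, dz in shares of the most that a row can go, 1 being 50 mm, then a rotation vector rx, ry, rz in units of 0.1 rad, then the opening from 0.0 (shut) to 1.0 (fully open); each row shifts and turns the commanded pose from where the row before left it, along the tool's axes as they then stand; what a row does not reach is not made up. A row lasts 1/10 s, in which the tool goes at most 0.05 m and 0.15 rad, less where a joint would pass 70% of its speed; a pose out of reach is approached as far as the arm can. The fingers move at their own pace and stop on an object; FORCE is the grip in N (left out, the last holds). Time passes only in rows, so rows that do not move let the fingers close. It prints the time, the measured TCP pose, the force, the opening and the grip force at its end. Input that does not fit is refused with a message, and nothing moves.
- env.observe(): the state, without advancing time (a new reading comes with each control period).
- env.capture(name): name is "scene" or "top"; returns the picture (480x640x3 uint8, red, green, blue); there is no depth.
- env.get_calibration(name): a dict with "intrinsics" (3x3 intrinsics, pixels), "distortion" ([k1, k2, p1, p2, k3] as OpenCV has them; the pictures are not rectified), "eye" and "attitude" of the camera in the world. Camera axes: x right, y down, z forward; pixel columns grow to the right and rows downward; lengths in m; the calibration is good to about 2 mm. A picture is of the moment at which its call begins. get_calibration takes no time and is no camera call.
- env.hand_in(): hands the job in; it is judged then, once.
The state is a dict: "time": time; "joint_pos": joint angles; "joint_vel": joint speeds; "effort": joint torques, N m; "position": TCP position; "tool_rot": TCP orientation; "wrist_force": force on the tool from outside, world axes, zero at the start; "ft_torque": the same for the moment, N m; "opening": opening from 0.0 (shut) to 1.0 (fully open); "gripper_force": force on a finger pad.
Only numpy, scipy, OpenCV 4.12 (cv2) and the standard library are available. Lean on these libraries where they do the work, as an engineer would, in place of code of your own. Each camera call takes 0.05 s, during which the arm holds its last target. There are 200 camera calls.

## Working session

There is one attempt and no reset: what is moved stays moved. The work goes in short steps, Python scripts to look and compute and a shell command to move; the robot and the scene stay as the last step left them, time stands still between calls to the robot, and variables do not carry over. Pictures are saved under pics/ and viewed, at most 10 in all, crops included, and the job is handed in when it is done.

```bash
ls; mkdir -p pics; python3 - <<'E'
from rig import env
import cv2, numpy as np
np.set_printoptions(precision=4,suppress=True)
for n in ("scene","top"):
    cv2.imwrite(f"pics/{n}0.png",env.capture(n)[:,:,::-1]); print(n,env.get_calibration(n))
print(env.observe(), env.grasp_offset)
E
```

```text
nudge.py
pics
rig.py
scene {'intrinsics': array([[538.4817,   0.    , 317.282 ],
       [  0.    , 538.4817, 236.5423],
       [  0.    ,   0.    ,   1.    ]]), 'distortion': array([-0.0857,  0.    ,  0.    ,  0.    ,  0.    ]), 'eye': array([-0.2465,  0.4294,  1.0113]), 'attitude': array([-1.0319,  2.4141, -1.0471])}
top {'intrinsics': array([[614.356 ,   0.    , 315.0666],
       [  0.    , 614.356 , 233.9272],
       [  0.    ,   0.    ,   1.    ]]), 'distortion': array([-0.2172,  0.    ,  0.    ,  0.    ,  0.    ]), 'eye': array([ 0.3588, -0.2733,  1.3514]), 'attitude': array([-2.1967,  2.1417, -0.0636])}
{'time': 0.1, 'joint_pos': array([-1.463 ,  0.0533,  1.6141,  0.    ,  1.476 , -0.119 ]), 'joint_vel': array([-0.0006, -0.0019, -0.0029, -0.0011,  0.0004,  0.0001]), 'effort': array([ -0.0002, -39.4902, -37.1362,  -0.0001,   0.004 ,   0.    ]), 'position': array([ 0.1405, -0.6084,  0.2302]), 'tool_rot': array([-3.1196, -0.3553, -0.    ]), 'wrist_force': array([ 0.3629, -1.2038,  0.3508]), 'ft_torque': array([0.0143, 0.0244, 0.0122]), 'gripper_force': 0.0, 'opening': 1.0008100418258865} 0.0187
```
View pics/scene0.png

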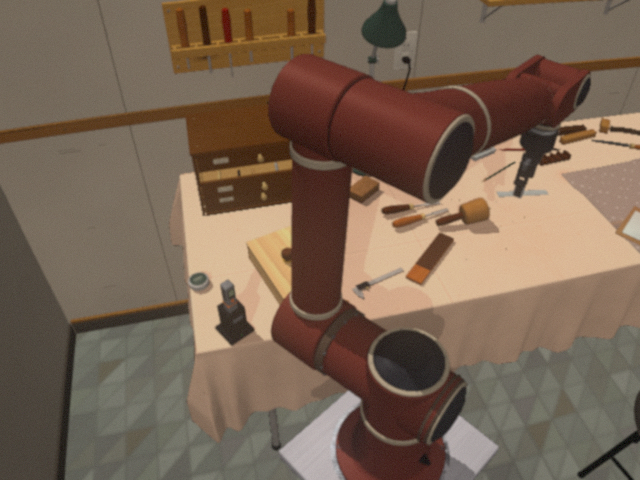

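View pics/top0.png

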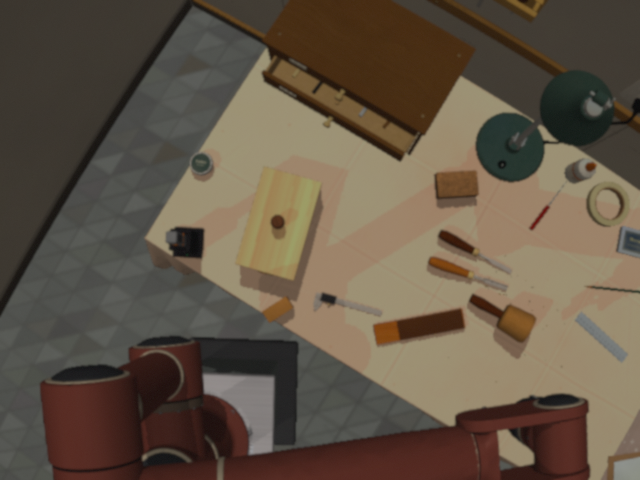

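The top view shows the lid (corners about (265,168), (321,183), (292,279), (239,264)), the knob at (278,222), the stand and meter at (187,241)/(175,236), the tin at (201,163) and the cork block at (456,185). The scene view shows the knob at (287,255), half hidden by the arm, and the meter at (230,300).

```bash
cat > h.py <<'E'
import cv2, numpy as np
from scipy.spatial.transform import Rotation as R
from rig import env
np.set_printoptions(precision=4,suppress=True)
def cam(n):
    c=env.get_calibration(n); return c["intrinsics"],c["distortion"],np.array(c["eye"]),R.from_rotvec(c["attitude"]).as_matrix()
def ray(n,px):
    K,D,e,A=cam(n); u=cv2.undistortPoints(np.array(px,float).reshape(-1,1,2),K,D).reshape(-1,2)
    d=np.c_[u,np.ones(len(u))]@A.T; return e,d/np.linalg.norm(d,axis=1)[:,None]
def onplane(n,px,z):
    e,d=ray(n,px); return e+d*((z-e[2])/d[:,2])[:,None]
def proj(n,P):
    K,D,e,A=cam(n); r=cv2.Rodrigues(A.T)[0]; return cv2.projectPoints(np.array(P,float).reshape(-1,1,3),r,-A.T@e,K,D)[0].reshape(-1,2)
def tri(p1,p2,n1="top",n2="scene"):
    e1,d1=ray(n1,p1);e2,d2=ray(n2,p2);d1=d1[0];d2=d2[0]
    s=np.linalg.lstsq(np.c_[d1,-d2],e2-e1,rcond=None)[0]; a=e1+s[0]*d1;b=e2+s[1]*d2
    return (a+b)/2,np.linalg.norm(a-b)
def tool():
    o=env.observe(); return np.array(o["position"]),R.from_rotvec(o["tool_rot"]),o
E
python3 - <<'E'
from h import *
t=cv2.imread("pics/top0.png"); s=cv2.imread("pics/scene0.png")
print("knob",onplane("top",[[278,222]],.088),tri([278,222],[287,255]))
c=[[265,168],[321,183],[292,279],[239,264]]
P=onplane("top",c,.059);print(P, P.mean(0))
print("stand",onplane("top",[[187,241],[175,236]],.086))
print("tin,cork,cal",onplane("top",[[201,163],[456,185],[348,303],[386,335]],.0))
a=cv2.resize(t[150:290,140:340],None,fx=4,fy=4,interpolation=cv2.INTER_CUBIC)
cv2.imwrite("pics/c1.png",cv2.convertScaleAbs(a,alpha=1.5,beta=10))
E
```

```text
knob [[ 0.4839 -0.1663  0.088 ]] (array([ 0.4855, -0.165 ,  0.0701]), np.float64(0.0004561217330562781))
[[ 0.6023 -0.1321  0.059 ]
 [ 0.5723 -0.2528  0.059 ]
 [ 0.367  -0.197   0.059 ]
 [ 0.3955 -0.0837  0.059 ]] [ 0.4843 -0.1664  0.059 ]
stand [[0.4397 0.0242 0.086 ]
 [0.4495 0.0505 0.086 ]]
tin,cork,cal [[ 0.6226  0.0205  0.    ]
 [ 0.5857 -0.5545  0.    ]
 [ 0.3179 -0.3179  0.    ]
 [ 0.2496 -0.403   0.    ]]
```

View pics/c1.png

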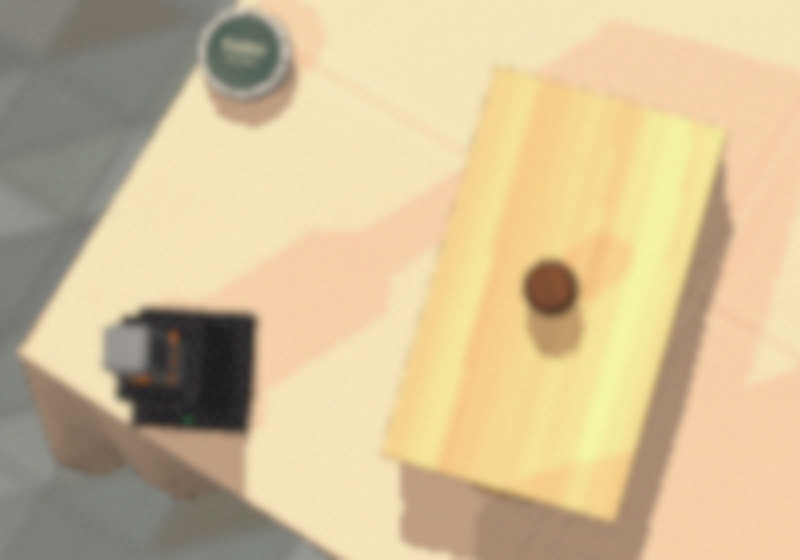

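The crop shows the knob head centred at crop (550,287), which is (277.3,221.5) in the full picture. The lid corners are at crop (494,66), (725,131), (614,522) and (384,456), and the meter top is at (127,349). I'll move the arm part-way so the scene camera can see the knob.

Units first: shifts go in shares of 50 mm and turns go in units of 0.1 rad. So 0.04 m is 0.8, -0.02 m is -0.4.

```bash
echo '[[[0.8,-0.4,0,0,0,0,1],[0.8,-0.4,0,0,0,0,1],[0.8,-0.4,0,0,0,0,1],[0.8,-0.4,0,0,0,0,1],[0.8,-0.4,0,0,0,0,1]]]' | python3 nudge.py 60; echo '[[[0.8,-0.4,0,0,0,0,1],[0.8,-0.4,0,0,0,0,1],[0.8,-0.4,0,0,0,0,1],[0,0,0,0,0,0,1],[0,0,0,0,0,0,1]]]' | python3 nudge.py
python3 - <<'E'
from h import *
t=env.capture("top")[:,:,::-1].copy(); s=env.capture("scene")[:,:,::-1].copy()
cv2.imwrite("pics/top1.png",t);cv2.imwrite("pics/scene1.png",s)
print(tool())
a=cv2.resize(s[200:400,170:370],None,fx=3,fy=3,interpolation=cv2.INTER_CUBIC)
cv2.imwrite("pics/c2.png",cv2.convertScaleAbs(a,alpha=1.5,beta=10))
# knob expected, stand
print("knob exp scene",proj("scene",[[.484,-.166,.08],[.484,-.166,.09]]))
E
```

```text
time: 0.6
position: [0.3139, -0.465, 0.2307]
tool_rot: [-3.121, -0.355, 0.0]
wrist_force: [1.1, -1.1, -0.9]
opening: 0.999
gripper_force: 0.0
time: 1.1
position: [0.4167, -0.3803, 0.2308]
tool_rot: [-3.121, -0.359, 0.001]
wrist_force: [0.8, -0.2, 0.1]
opening: 0.999
gripper_force: 0.0
(array([ 0.4157, -0.3815,  0.2309]), Rotation.from_matrix(array([[ 0.9745,  0.2242, -0.0008],
                            [ 0.2242, -0.9745,  0.0003],
                            [-0.0007, -0.0005, -1.    ]])), {'time': 1.2, 'joint_pos': array([-0.8742, -0.091 ,  1.7554, -0.0004,  1.478 ,  0.4705]), 'joint_vel': array([-0.0179, -0.0017, -0.0017,  0.0018,  0.0004,  0.0009]), 'effort': array([  0.7887, -33.0986, -37.0427,   0.0319,   0.0068,  -0.0021]), 'position': array([ 0.4157, -0.3815,  0.2309]), 'tool_rot': array([-3.1212, -0.3544,  0.0012]), 'wrist_force': array([ 0.5811, -0.6226,  0.2623]), 'ft_torque': array([-0.0206, -0.0417, -0.0099]), 'gripper_force': 0.0, 'opening': 1.0023541795866637})
knob exp scene [[287.4611 252.2358]
 [287.302  249.3289]]
```

View pics/c2.png

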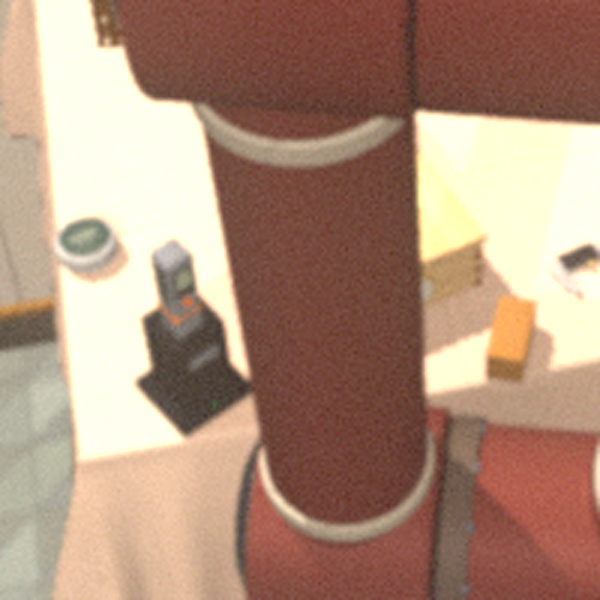

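The scene crop shows the knob now hidden by the upper arm, but the meter is clear (top face around crop (172,252)). The first scene picture still shows the knob, so I'll measure from it with masks.

```bash
python3 - <<'E'
from h import *
t=cv2.imread("pics/top0.png"); s=cv2.imread("pics/scene0.png")
def big(im,x0,x1,y0,y1,f=4): return cv2.resize(im[y0:y1,x0:x1],None,fx=f,fy=f,interpolation=cv2.INTER_CUBIC)
a=big(s,255,305,225,285,8); b=big(s,205,265,270,350,6); c=big(t,160,210,220,265,8)
H=600; out=np.zeros((H,800,3),np.uint8)
out[:480,:400]=a; out[:480,400:760]=b
cv2.imwrite("pics/c3.png",cv2.convertScaleAbs(out,alpha=1.4))
# lid from top
hsv=cv2.cvtColor(t,cv2.COLOR_BGR2HSV)
for y,x in ((222,278),(215,268),(200,340),(160,240),(236,173),(236,200)): print((x,y),hsv[y,x],t[y,x])
m=((hsv[...,1]>95)&(hsv[...,2]>110)&(hsv[...,0]>14)).astype(np.uint8)*255; m[:150]=0;m[295:]=0;m[:,:225]=0;m[:,335:]=0
m=cv2.morphologyEx(cv2.morphologyEx(m,cv2.MORPH_OPEN,np.ones((3,3))),cv2.MORPH_CLOSE,np.ones((15,15)))
cs=max(cv2.findContours(m,0,1)[0],key=cv2.contourArea)
P=onplane("top",cs.reshape(-1,2),.059)[:,:2].astype(np.float32)
print("lid rect",cv2.minAreaRect(P*1000))
k=((hsv[...,2]<110)).astype(np.uint8); k[:205]=0;k[230:]=0;k[:,:266]=0;k[:,290:]=0
M=cv2.moments(k,True); kc=[M["m10"]/M["m00"],M["m01"]/M["m00"]]; print("knob",kc,M["m00"],onplane("top",[kc],.086))
E
```

```text
(278, 222) [ 11 161  79] [29 48 79]
(268, 215) [ 19 115 158] [ 87 132 158]
(340, 200) [ 19  71 157] [113 141 157]
(240, 160) [ 22  62 156] [118 146 156]
(173, 236) [18 13 97] [92 95 97]
(200, 236) [150  20  25] [25 23 25]
lid rect ((484.4901123046875, -164.46258544921875), (132.13851928710938, 219.791015625), 75.53862762451172)
knob [277.3109756097561, 222.15853658536585] 164.0 [[ 0.4837 -0.1647  0.086 ]]
```

View pics/c3.png

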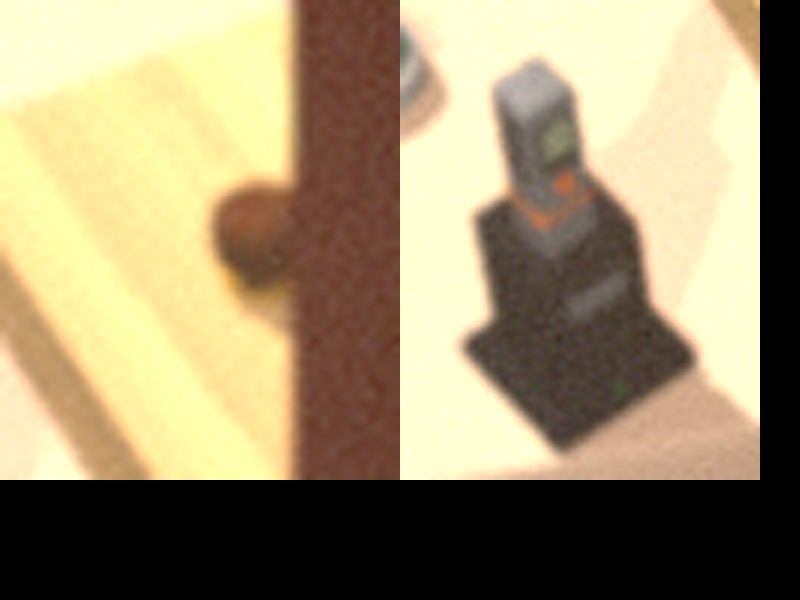

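The crop shows the left part of the knob head, with left edge at about (281.5,253), top row 248 and bottom row 261. The meter and stand are clear, with base corners near (215,327), (232,345) and (254,330). I'll check the heights across both views.

```bash
python3 - <<'E'
from h import *
T=lambda x,y:[(x+.5)/4-.5+140,(y+.5)/4-.5+150]
S=lambda x,y:[(x-400+.5)/6-.5+205,(y+.5)/6-.5+270]
S1=lambda x,y:[(x+.5)/8-.5+255,(y+.5)/8-.5+225]
pt=[T(256,315),T(246,433),T(132,427)]; ps=[S(697,360),S(563,452),S(461,345)]
print("base top/scene z=.01\n",onplane("top",pt,.01),"\n",onplane("scene",ps,.01))
for i in range(4): print("top i",i)if i>3 else None
# meter top face, z=.16
mt=[T(105,325),T(148,325),T(150,375),T(107,373)]; ms=[S(495,92),S(538,60),S(573,82),S(533,112)]
print("metertop",onplane("top",[np.mean(mt,0)],.16),onplane("scene",[np.mean(ms,0)],.16),tri(np.mean(mt,0),np.mean(ms,0)))
print("knob scene exp",proj("scene",[[.484,-.165,z] for z in(.074,.085,.091)]))
K=[[.484+.015*np.cos(a),-.165+.015*np.sin(a),z] for z in (.074,.085) for a in np.linspace(0,6.28,40)]
q=proj("scene",K);print(q.min(0),q.max(0)," obs left/top/bottom",S1(212,185),S1(255,290))
print("lid left corner", proj("scene",[[.6023,-.1321,.059]]), proj("top",[[.484,-.165,.09]]))
E
```

```text
base top/scene z=.01
 [[0.4736 0.0055 0.01  ]
 [0.408  0.0085 0.01  ]
 [0.4095 0.0734 0.01  ]] 
 [[0.402  0.0126 0.01  ]
 [0.4032 0.0763 0.01  ]
 [0.4705 0.0745 0.01  ]]
metertop [[0.4421 0.0386 0.16  ]] [[0.438  0.0413 0.16  ]] (array([0.4421, 0.0394, 0.1554]), np.float64(0.000855233696482249))
knob scene exp [[287.2512 254.1637]
 [287.0753 250.9843]
 [286.9785 249.2346]]
[280.9564 246.7212] [293.3357 258.5005]  obs left/top/bottom [281.0625, 247.6875] [286.4375, 260.8125]
lid left corner [[247.4623 241.0252]] [[277.2932 221.8169]]
```

```bash
echo '[[[0.46,-0.78,0,0,0,0,1],[0.46,-0.78,0,0,0,0,1],[0.46,-0.78,0,0,0,0,1],[0.46,-0.78,0,0,0,0,1],[0.46,-0.78,0,0,0,0,1]]]' | python3 nudge.py; echo '[[[0,0,0.4,0,0,0,1],[0,0,0.6,0,0,0,1],[0,0,0.6,0,0,0,1],[0,0,0.4,0,0,0,1],[0,0,0,0,0,0,1]]]' | python3 nudge.py; python3 - <<'E'
from h import *
print(tool()[0])
t=env.capture("top")[:,:,::-1].copy(); s=env.capture("scene")[:,:,::-1].copy()
a=cv2.resize(t[150:290,200:340],None,fx=4,fy=4,interpolation=cv2.INTER_CUBIC)
b=cv2.resize(s[200:340,220:280],None,fx=4,fy=4,interpolation=cv2.INTER_CUBIC)
cv2.imwrite("pics/c4.png",cv2.convertScaleAbs(np.hstack([a,b]),alpha=1.5,beta=10))
E
```

```text
time: 1.7
position: [0.4842, -0.1651, 0.2313]
tool_rot: [3.122, 0.351, 0.0]
wrist_force: [0.7, -0.6, 0.0]
opening: 1.0
gripper_force: 0.0
time: 2.2
position: [0.4816, -0.1653, 0.1274]
tool_rot: [-3.118, -0.351, 0.01]
wrist_force: [-0.4, 0.4, -0.1]
opening: 1.0
gripper_force: 0.0
[ 0.4816 -0.1653  0.1274]
```

View pics/c4.png

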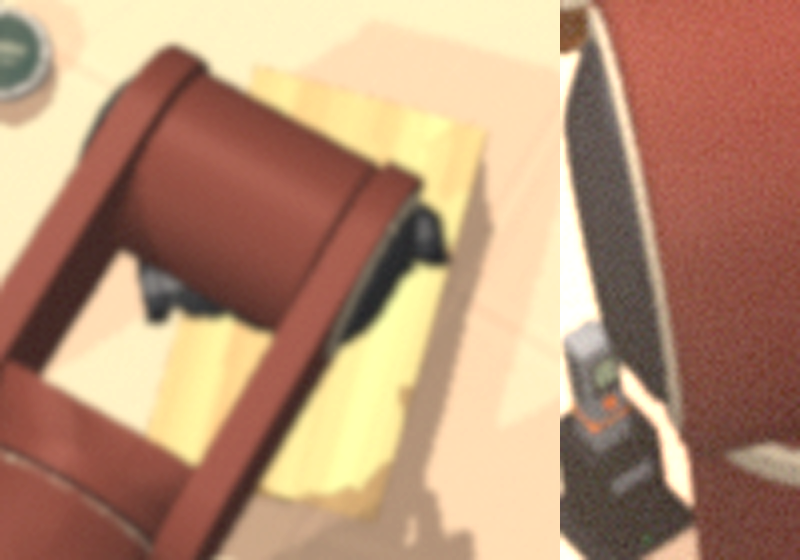

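The view shows the hand over the lid and hiding the knob; nothing is in the way. I'll descend and grip.

In the tool's units: 0.02 m is 0.4, 0.015 m is 0.3.

```bash
echo '[[[0,0,0.4,0,0,0,1],[0,0,0.4,0,0,0,1],[0,0,0.3,0,0,0,1],[0,0,0.18,0,0,0,1],[0,0,0,0,0,0,1]]]' | python3 nudge.py 60;  echo '[[[0,0,0,0,0,0,0],[0,0,0,0,0,0,0],[0,0,0,0,0,0,0],[0,0,0,0,0,0,0],[0,0,0,0,0,0,0]]]' | python3 nudge.py; echo '[[[0,0,0,0,0,0,0],[0,0,0,0,0,0,0],[0,0,0,0,0,0,0],[0,0,0,0,0,0,0]]]' | python3 nudge.py
```

```text
time: 2.8
position: [0.4841, -0.1652, 0.0666]
tool_rot: [-3.121, -0.355, 0.002]
wrist_force: [-0.6, 0.4, 1.1]
opening: 0.996
gripper_force: 0.0
time: 3.3
position: [0.4853, -0.1654, 0.0684]
tool_rot: [3.121, 0.356, 0.002]
wrist_force: [-0.9, 0.7, 3.6]
opening: 0.318
gripper_force: 59.5
time: 3.7
position: [0.4853, -0.1654, 0.0684]
tool_rot: [3.121, 0.356, 0.002]
wrist_force: [0.4, 1.2, 5.1]
opening: 0.321
gripper_force: 59.6
```

The grip came 4 mm too high (the commanded z was 0.067). I'll reopen, go lower and regrip.

In the tool's units: 0.003 m is 0.06.

```bash
echo '[[[0,0,0,0,0,0,0.7],[0,0,0,0,0,0,0.7],[0,0,0.06,0,0,0,0.7],[0,0,0.06,0,0,0,0.7],[0,0,0,0,0,0,0.7]]]' | python3 nudge.py 60;  echo '[[[0,0,0,0,0,0,0],[0,0,0,0,0,0,0],[0,0,0,0,0,0,0],[0,0,0,0,0,0,0],[0,0,0,0,0,0,0]]]' | python3 nudge.py
```

```text
time: 4.2
position: [0.4839, -0.165, 0.0603]
tool_rot: [-3.12, -0.355, 0.002]
wrist_force: [-0.2, -1.2, 0.8]
opening: 0.702
gripper_force: 0.0
time: 4.7
position: [0.4848, -0.1654, 0.0616]
tool_rot: [3.121, 0.355, 0.001]
wrist_force: [0.1, -0.7, 1.7]
opening: 0.319
gripper_force: 59.2
```

In the tool's units: -0.01 m is -0.2, -0.005 m is -0.1.

```bash
echo '[[[0,0,-0.1,0,0,0,0],[0,0,-0.2,0,0,0,0],[0,0,-0.2,0,0,0,0],[0,0,-0.2,0,0,0,0],[0,0,-0.2,0,0,0,0]]]' | python3 nudge.py 70;  echo '[[[0,0,-0.4,0,0,0,0],[0,0,-0.4,0,0,0,0],[0,0,-0.4,0,0,0,0],[0,0,0,0,0,0,0],[0,0,0,0,0,0,0]]]' | python3 nudge.py
python3 - <<'E'
from h import *
print(tool())
t=env.capture("top")[:,:,::-1].copy(); s=env.capture("scene")[:,:,::-1].copy()
cv2.imwrite("pics/top5.png",t);cv2.imwrite("pics/scene5.png",s)
a=cv2.resize(t[130:310,180:360],None,fx=3,fy=3,interpolation=cv2.INTER_CUBIC)
b=cv2.resize(s[180:360,200:280],None,fx=3,fy=3,interpolation=cv2.INTER_CUBIC)
cv2.imwrite("pics/c5.png",cv2.convertScaleAbs(np.hstack([a,b]),alpha=1.5,beta=10))
E
```

```text
time: 5.2
position: [0.4848, -0.1653, 0.1075]
tool_rot: [3.121, 0.356, 0.001]
wrist_force: [0.7, -0.3, -2.3]
opening: 0.321
gripper_force: 69.0
time: 5.7
position: [0.4847, -0.1653, 0.1667]
tool_rot: [3.121, 0.355, 0.001]
wrist_force: [-0.1, -0.4, -2.9]
opening: 0.321
gripper_force: 69.1
(array([ 0.4847, -0.1653,  0.1667]), Rotation.from_matrix(array([[ 0.9744,  0.2248,  0.001 ],
                            [ 0.2248, -0.9744, -0.0005],
                            [ 0.0009,  0.0007, -1.    ]])), {'time': 5.7, 'joint_pos': array([-0.4741, -0.1731,  1.9384, -0.    ,  1.3752,  0.8699]), 'joint_vel': array([0.0002, 0.0201, 0.0324, 0.0006, 0.0005, 0.0007]), 'effort': array([ -0.    , -30.6752, -38.5743,   0.0019,  -0.0444,  -0.    ]), 'position': array([ 0.4847, -0.1653,  0.1667]), 'tool_rot': array([3.1208, 0.3554, 0.0015]), 'wrist_force': array([-0.1446, -0.3522, -2.9459]), 'ft_torque': array([-0.0078,  0.0149, -0.0047]), 'gripper_force': 69.0771382895764, 'opening': 0.3213336955381636})
```

View pics/c5.png

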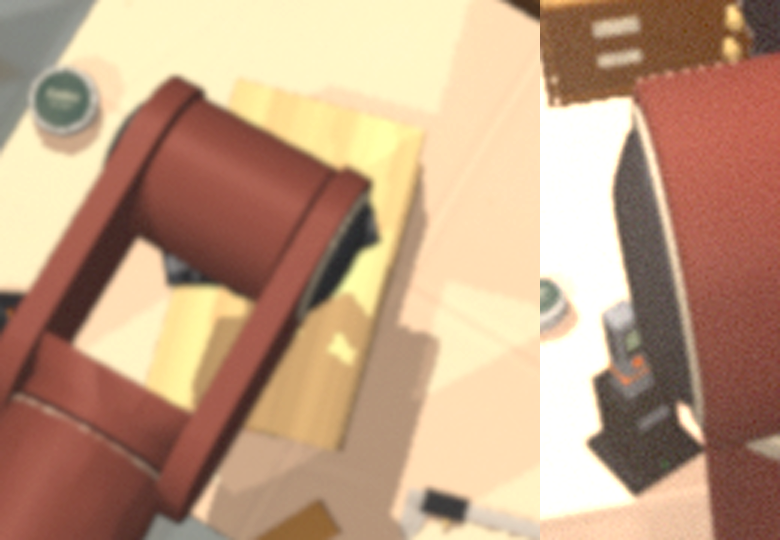

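The view shows the lid lifted level, with the meter undisturbed at (230,300). I'll carry it right, turn it +14.5° and lower it.

```bash
echo '[[[-0.12,0.4,0,0,0,0,0],[-0.18,0.6,0,0,0,0,0],[-0.18,0.6,0,0,0,0,0],[-0.18,0.6,0,0,0,0,0],[-0.18,0.6,0,0,0,0,0]]]' | python3 nudge.py;  echo '[[[-0.16,0.6,0,0,0,0,0],[-0.08,0.46,0,0,0,0,0],[0,0,0,0,0,-0.9,0],[0,0,0,0,0,-0.9,0],[0,0,0,0,0,-0.73,0]]]' | python3 nudge.py; echo '[[[0,0,0,0,0,0,0],[0,0,0,0,0,0,0]]]' | python3 nudge.py
python3 - <<'E'
from h import *
print(tool()[:2])
t=env.capture("top")[:,:,::-1].copy()
cv2.imwrite("pics/top6.png",t)
cv2.imwrite("pics/c6.png",cv2.convertScaleAbs(cv2.resize(t[140:360,200:500],None,fx=2.6,fy=2.6,interpolation=cv2.INTER_CUBIC),alpha=1.5,beta=10))
E
```

```text
time: 6.3
position: [0.4742, -0.3117, 0.1644]
tool_rot: [-3.119, -0.355, 0.003]
wrist_force: [0.2, -0.3, -2.9]
opening: 0.324
gripper_force: 69.2
time: 6.8
position: [0.4745, -0.3651, 0.164]
tool_rot: [-3.048, -0.75, 0.003]
wrist_force: [0.4, -0.5, -2.5]
opening: 0.317
gripper_force: 69.4
time: 7.0
position: [0.4749, -0.365, 0.165]
tool_rot: [-3.05, -0.744, 0.002]
wrist_force: [0.4, -0.7, -2.4]
opening: 0.315
gripper_force: 69.4
(array([ 0.4749, -0.365 ,  0.165 ]), Rotation.from_matrix(array([[ 0.8878,  0.4603, -0.0016],
                            [ 0.4603, -0.8878,  0.0016],
                            [-0.0007, -0.0021, -1.    ]])))
```

View pics/c6.png

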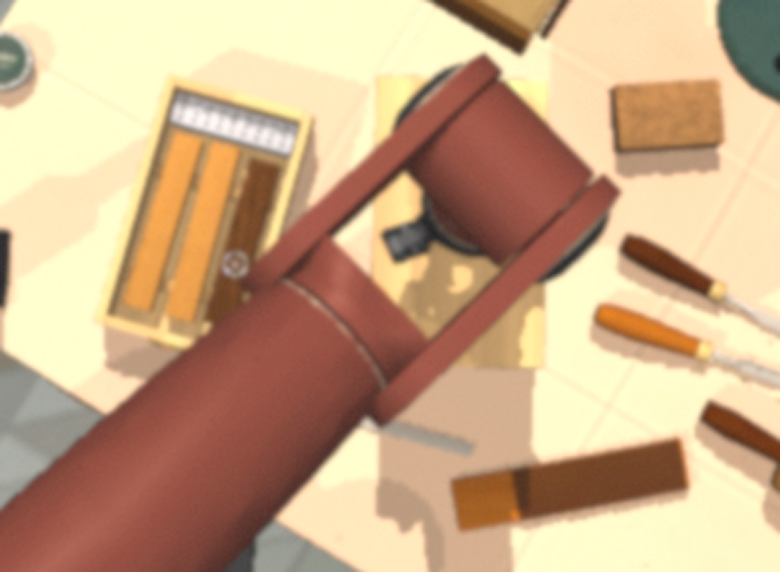

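The view shows the lid squarely along x between box and cork block, and the ring on the walnut blank at about (290,241). I'll lower the lid.

```bash
echo '[[[0,0,0.4,0,0,0,0],[0,0,0.6,0,0,0,0],[0,0,0.6,0,0,0,0],[0,0,0.6,0,0,0,0],[0,0,0.3,0,0,0,0]]]' | python3 nudge.py; echo '[[[0,0,0.1,0,0,0,0],[0,0,0.08,0,0,0,0],[0,0,0.06,0,0,0,0],[0,0,0.06,0,0,0,0],[0,0,0,0,0,0,0]]]' | python3 nudge.py
```

```text
time: 7.55
position: [0.4737, -0.3638, 0.0378]
tool_rot: [-3.047, -0.744, 0.004]
wrist_force: [-0.8, -0.3, -3.1]
opening: 0.319
gripper_force: 69.4
time: 8.05
position: [0.4757, -0.3658, 0.0269]
tool_rot: [3.051, 0.746, 0.001]
wrist_force: [0.3, -0.1, -2.5]
opening: 0.317
gripper_force: 69.4
```

In the tool's units: 0.002 m is 0.04, 0.001 m is 0.02.

```bash
echo '[[[0,0,0.04,0,0,0,0],[0,0,0.04,0,0,0,0],[0,0,0.02,0,0,0,0],[0,0,0.02,0,0,0,0],[0,0,0,0,0,0,0]]]' | python3 nudge.py; echo '[[[0,0,0.02,0,0,0,0],[0,0,0,0,0,0,0],[0,0,0,0,0,0,0]]]' | python3 nudge.py
```

```text
time: 8.55
position: [0.4752, -0.3654, 0.0201]
tool_rot: [-3.051, -0.746, 0.0]
wrist_force: [0.3, 0.7, -2.8]
opening: 0.32
gripper_force: 69.4
time: 8.85
position: [0.4755, -0.3655, 0.0197]
tool_rot: [3.052, 0.746, 0.0]
wrist_force: [-1.4, 2.2, 2.0]
opening: 0.316
gripper_force: 69.9
```

In the tool's units: -0.01 m is -0.2.

```bash
echo '[[[0,0,0,0,0,0,0.4],[0,0,0,0,0,0,0.6],[0,0,0,0,0,0,1],[0,0,0,0,0,0,1],[0,0,-0.2,0,0,0,1]]]' | python3 nudge.py; echo '[[[0,0,-0.6,0,0,0,1],[0,0,-0.8,0,0,0,1],[0,0,-1,0,0,0,1],[0,0,-1,0,0,0,1],[0,0,-1,0,0,0,1]]]' | python3 nudge.py
python3 - <<'E'
from h import *
print(tool()[:2])
t=env.capture("top")[:,:,::-1].copy(); s=env.capture("scene")[:,:,::-1].copy()
cv2.imwrite("pics/top7.png",t);cv2.imwrite("pics/scene7.png",s)
a=cv2.resize(t[140:300,150:390],None,fx=2.5,fy=2.5,interpolation=cv2.INTER_CUBIC)
cv2.imwrite("pics/c7.png",cv2.convertScaleAbs(a,alpha=1.5,beta=10))
E
```

```text
time: 9.35
position: [0.4744, -0.3646, 0.028]
tool_rot: [-3.049, -0.746, 0.003]
wrist_force: [-0.5, -0.3, -0.7]
opening: 0.999
gripper_force: 0.0
time: 9.85
position: [0.4751, -0.3652, 0.2522]
tool_rot: [3.051, 0.746, 0.001]
wrist_force: [0.7, -0.6, 0.7]
opening: 0.996
gripper_force: 0.0
(array([ 0.4751, -0.3652,  0.2522]), Rotation.from_matrix(array([[ 0.8871,  0.4616,  0.0008],
                            [ 0.4616, -0.8871, -0.0007],
                            [ 0.0003,  0.001 , -1.    ]])))
```

View pics/c7.png

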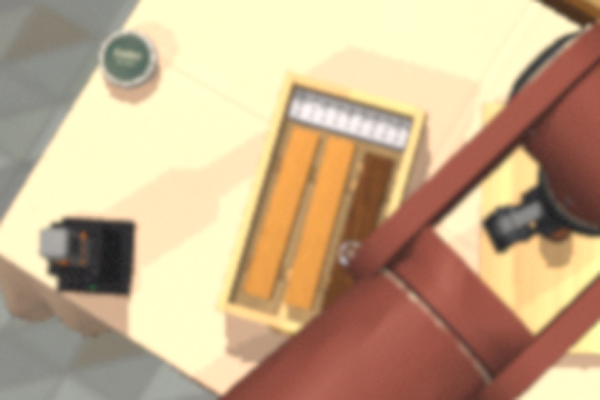

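The view shows the released lid flat and the arm clear of it. The meter top is at crop (57,242) and the stand base spans (55..133, 218..295). I'll work out the ring and meter positions and move over the meter.

In the tool's units: -0.02 m is -0.4, 0.127 rad is 1.27.

```bash
echo '[[[0,0,0,0,0,1.27,1],[0,0,0,0,0,1.27,1],[0,0,0,0,0,1.27,1],[0,0,0,0,0,1.27,1],[0,-0.4,0,0,0,0,1]]]' | python3 nudge.py; echo '[[[-0.1,-0.8,0,0,0,0,1],[-0.1,-0.8,0,0,0,0,1],[-0.1,-0.8,0,0,0,0,1],[-0.1,-0.8,0,0,0,0,1],[-0.1,-0.8,0,0,0,0,1]]]' | python3 nudge.py; python3 - <<'E'
from h import *
t=env.capture("top")[:,:,::-1].copy(); cv2.imwrite("pics/top8.png",t)
t6=cv2.imread("pics/top6.png")
g=cv2.cvtColor(t6,cv2.COLOR_BGR2GRAY).astype(float); w=g[232:251,281:299]; 
f=8; big=cv2.resize(g[225:258,274:306].astype(np.uint8),None,fx=f,fy=f,interpolation=cv2.INTER_CUBIC)
c=cv2.HoughCircles(cv2.GaussianBlur(big,(9,9),2),cv2.HOUGH_GRADIENT,1,50,param1=80,param2=15,minRadius=20,maxRadius=45)
print(c); 
if c is not None:
    p=(c[0,0,:2]+.5)/f-.5+[274,225]; print(p,onplane("top",[p],.037))
t0=cv2.imread("pics/top0.png"); hsv=cv2.cvtColor(t0,cv2.COLOR_BGR2HSV)
m=((hsv[...,1]<50)&(hsv[...,2]>75)&(hsv[...,2]<125)).astype(np.uint8); m[:228]=0;m[247:]=0;m[:,:164]=0;m[:,185:]=0
n,l,st,ce=cv2.connectedComponentsWithStats(m); i=1+st[1:,4].argmax(); print(st[i],ce[i],onplane("top",[ce[i]],.16))
s7=cv2.imread("pics/scene7.png"); print(proj("scene",[[.44,-.2,.037]]))
k=(hsv[...,2]<60).astype(np.uint8);k[:225]=0;k[262:]=0;k[:,:165]=0;k[:,215:]=0
print(tool()[:2])
E
```

```text
time: 10.45
position: [0.4756, -0.3462, 0.2493]
tool_rot: [3.141, -0.049, -0.0]
wrist_force: [-0.3, 0.6, 0.1]
opening: 1.002
gripper_force: 0.0
time: 10.95
position: [0.4558, -0.1424, 0.2493]
tool_rot: [-3.141, 0.04, -0.001]
wrist_force: [0.2, 0.2, -0.1]
opening: 1.0
gripper_force: 0.0
None
[166 231  10  12 107] [170.3925 236.4486] [[0.4431 0.0409 0.16  ]]
[[309.9852 266.7924]]
(array([ 0.4554, -0.1376,  0.2493]), Rotation.from_matrix(array([[ 0.9998, -0.0216,  0.0003],
                            [-0.0216, -0.9998,  0.0046],
                            [ 0.0002, -0.0046, -1.    ]])))
```

```bash
echo '[[[-0.08,-0.88,0,0,0,0,1],[-0.08,-0.88,0,0,0,0,1],[-0.08,-0.88,0,0,0,0,1],[-0.08,-0.88,0,0,0,0,1],[0,0,0,0,0,0,1]]]' | python3 nudge.py; echo '[[[0,0,0.4,0,0,0,1],[0,0,0.4,0,0,0,1],[0,0,0,0,0,0,1]]]' | python3 nudge.py; python3 - <<'E'
from h import *
t=env.capture("top")[:,:,::-1].copy(); s=env.capture("scene")[:,:,::-1].copy(); cv2.imwrite("pics/top9.png",t);cv2.imwrite("pics/scene9.png",s)
print(tool()[:2])
a=cv2.resize(t[170:310,140:280],None,fx=4,fy=4,interpolation=cv2.INTER_CUBIC); b=cv2.resize(s[250:390,190:250],None,fx=4,fy=4,interpolation=cv2.INTER_CUBIC)
cv2.imwrite("pics/c9.png",cv2.convertScaleAbs(np.hstack([a,b]),alpha=1.5,beta=10))
E
```

```text
time: 11.5
position: [0.4443, 0.0363, 0.2494]
tool_rot: [-3.14, 0.029, -0.001]
wrist_force: [-0.7, -0.3, 0.2]
opening: 1.004
gripper_force: 0.0
time: 11.8
position: [0.4434, 0.0317, 0.2062]
tool_rot: [-3.141, 0.042, 0.009]
wrist_force: [-0.8, 0.1, -0.6]
opening: 0.999
gripper_force: 0.0
(array([0.4452, 0.0313, 0.2094]), Rotation.from_matrix(array([[ 0.9996, -0.0278, -0.0006],
                            [-0.0278, -0.9996,  0.    ],
                            [-0.0006, -0.    , -1.    ]])))
```

View pics/c9.png

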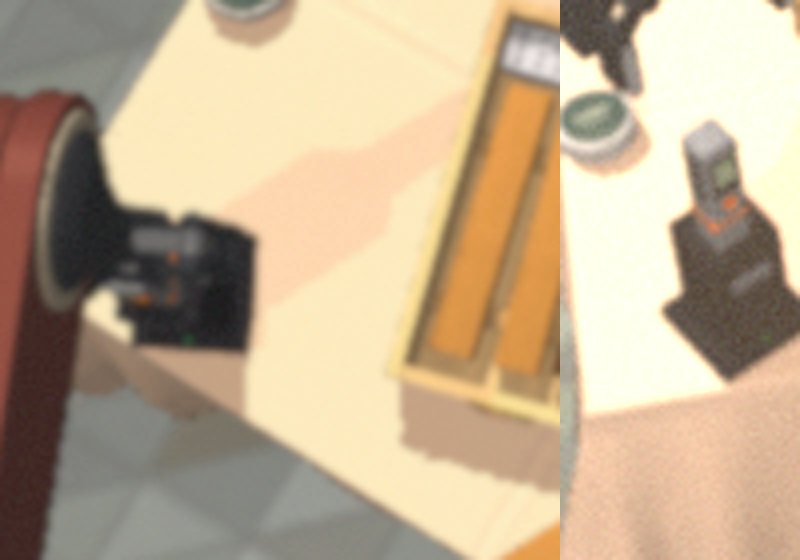

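The crop shows the fingers just right of the meter in the top view, with the meter undisturbed in the scene view (top at about (224,282)). I need a small shift to its left, then down.

In the tool's units: -0.008 m is -0.16, -0.003 m is -0.06.

```bash
echo '[[[-0.06,-0.16,0,0,0,0,1],[0,0,0,0,0,0,1],[0,0,0.4,0,0,0,1],[0,0,0.4,0,0,0,1],[0,0,0.4,0,0,0,1]]]' | python3 nudge.py; echo '[[[0,0,0.4,0,0,0,1],[0,0,0.2,0,0,0,1],[0,0,0.06,0,0,0,1],[0,0,0,0,0,0,1],[0,0,0,0,0,0,1]]]' | python3 nudge.py
```

```text
time: 12.4
position: [0.4435, 0.0397, 0.1498]
tool_rot: [3.141, -0.044, 0.004]
wrist_force: [-0.1, -0.6, 0.1]
opening: 0.995
gripper_force: 0.0
time: 12.9
position: [0.4437, 0.0396, 0.1176]
tool_rot: [3.141, -0.044, 0.003]
wrist_force: [1.4, -0.2, 0.5]
opening: 1.0
gripper_force: 0.0
```

```bash
echo '[[[0,0,0,0,0,0,0],[0,0,0,0,0,0,0],[0,0,0,0,0,0,0],[0,0,0,0,0,0,0],[0,0,0,0,0,0,0]]]' | python3 nudge.py 50; echo '[[[0,0,0,0,0,0,0],[0,0,0,0,0,0,0],[0,0,0,0,0,0,0]]]' | python3 nudge.py; python3 - <<'E'
from h import *
print(tool())
E
```

```text
time: 13.4
position: [0.4429, 0.0397, 0.1166]
tool_rot: [-3.141, 0.044, -0.001]
wrist_force: [-0.2, 0.0, 1.2]
opening: 0.276
gripper_force: 49.9
time: 13.7
position: [0.4429, 0.0397, 0.1165]
tool_rot: [-3.141, 0.044, -0.001]
wrist_force: [-0.4, 0.8, 1.6]
opening: 0.276
gripper_force: 50.1
(array([0.4429, 0.0397, 0.1165]), Rotation.from_matrix(array([[ 0.9996, -0.0281,  0.0004],
                            [-0.0281, -0.9996,  0.0002],
                            [ 0.0004, -0.0003, -1.    ]])), {'time': 13.7, 'joint_pos': array([-0.0783, -0.3012,  2.1318,  0.0003,  1.3106,  1.5205]), 'joint_vel': array([ 0.0012, -0.0016,  0.0003, -0.0015, -0.0003, -0.0002]), 'effort': array([ -0.4395, -21.065 , -33.9079,  -0.2936,  -0.059 ,  -0.0034]), 'position': array([0.4429, 0.0397, 0.1165]), 'tool_rot': array([-3.141 ,  0.0441, -0.0006]), 'wrist_force': array([-0.3861,  0.8149,  1.5615]), 'ft_torque': array([ 0.1948,  0.0068, -0.0139]), 'gripper_force': 50.092034339904785, 'opening': 0.27606581975276734})
```

```bash
echo '[[[0,0,-0.2,0,0,0,0],[0,0,-0.4,0,0,0,0],[0,0,-0.4,0,0,0,0],[0,0,-0.4,0,0,0,0],[0,0,-0.4,0,0,0,0]]]' | python3 nudge.py 60; echo '[[[0,0,-0.4,0,0,0,0],[0,0,0,0,0,0,0],[0,0,0,0,0,0,0]]]' | python3 nudge.py; python3 - <<'E'
from h import *
t=env.capture("top")[:,:,::-1].copy(); s=env.capture("scene")[:,:,::-1].copy(); cv2.imwrite("pics/top10.png",t);cv2.imwrite("pics/scene10.png",s)
print(tool()[:2])
# ring: walnut dark mask & white ring pixels in top10 / top6
for n in ("top6","top7","top8","top9","top10"):
    im=cv2.imread(f"pics/{n}.png"); g=cv2.cvtColor(im,cv2.COLOR_BGR2GRAY)
    w=g[230:253,279:301]; hsv=cv2.cvtColor(im,cv2.COLOR_BGR2HSV)[230:253,279:301]
    m=((hsv[...,1]<90)&(w>70)).astype(np.uint8)
    k,l,st,ce=cv2.connectedComponentsWithStats(m,connectivity=8)
    print(n,[(list(st[i]),ce[i]+[279,230]) for i in range(1,k) if st[i,4]>15])
w=cv2.cvtColor(cv2.imread("pics/top10.png"),cv2.COLOR_BGR2GRAY)[230:254,279:303]
print(w)
E
```

```text
time: 14.2
position: [0.4423, 0.0395, 0.207]
tool_rot: [3.141, -0.044, -0.002]
wrist_force: [-0.2, 0.1, -1.8]
opening: 0.269
gripper_force: 59.3
time: 14.5
position: [0.4426, 0.0395, 0.2261]
tool_rot: [3.141, -0.044, -0.0]
wrist_force: [-0.2, 0.2, -2.4]
opening: 0.277
gripper_force: 59.4
(array([0.4419, 0.0396, 0.2246]), Rotation.from_matrix(array([[ 0.9996, -0.0282, -0.0028],
                            [-0.0282, -0.9996,  0.0001],
                            [-0.0028,  0.    , -1.    ]])))
top6 [([np.int32(6), np.int32(7), np.int32(10), np.int32(10), np.int32(52)], array([289.0385, 242.3077]))]
top7 [([np.int32(6), np.int32(7), np.int32(6), np.int32(9), np.int32(29)], array([287.2759, 240.8966]))]
top8 [([np.int32(6), np.int32(7), np.int32(10), np.int32(10), np.int32(50)], array([289.12, 242.3 ]))]
top9 [([np.int32(6), np.int32(7), np.int32(10), np.int32(9), np.int32(40)], array([289.1  , 242.275]))]
top10 [([np.int32(7), np.int32(7), np.int32(9), np.int32(9), np.int32(39)], array([289.2051, 242.2564]))]
[[104 104 100  91  80  79  82  79  68  56  47  45  46  48  48  46  45  46
   4
[... 1646 characters left out ...]
79  77  68  55  46  43  43  44  50  54  55  51  47  47  49  63  80
  100 119 135 137 122  99]
 [ 77  80  75  64  49  44  43  42  42  44  46  46  43  44  45  52  68  86
  105 125 137 135 117  92]
 [ 77  79  72  59  47  43  43  42  42  44  45  45  43  42  46  56  73  91
  112 130 138 132 113  90]
 [ 76  78  72  56  46  43  42  43  41  44  46  45  42  42  49  60  77  95
  116 134 138 127 105  88]
 [ 76  77  70  56  44  42  41  42  41  44  45  45  42  42  50  65  83  99
  120 136 136 120  96  85]
 [ 75  74  65  53  43  41  42  41  42  43  46  44  43  45  54  71  90 107
  126 138 134 114  91  84]
 [ 74  69  58  47  42  42  40  42  40  42  43  44  42  45  58  77  96 115
  133 138 128 106  86  85]]
```

```bash
python3 - <<'E'
from h import *
P=onplane("top",[[290.1,241.05]],.037); print("ring",P); q=proj("scene",P)[0]; print(q)
im=cv2.imread("pics/scene10.png"); x,y=q.astype(int)
w=cv2.cvtColor(im,cv2.COLOR_BGR2GRAY)[y-9:y+12,x-10:x+11]; print(x-10,y-9); print(w)
p,R_,_=tool(); print("tool delta",R_.as_matrix().T@(np.r_[P[0,:2],p[2]]-p))
E
```

```text
ring [[ 0.4484 -0.1893  0.037 ]]
[304.5632 267.1671]
294 258
[[ 62  69  65  61  62  61  58  61  63  86 101 105 108 107 113 134 162 164
  147 115  80]
 [ 60  62  65  61  60  64  59  61  66  66  85 101 106 107 110 123 144 163
  168 151 126]
 [ 54  60  57  64  61  60  61  57  58  63  67  85  99 104 106 109 124 151
  167 172 161]
 [ 55  52  54  62  64  60  63  61  58  58  63  72  90  99 107 102 113 134
  158 175 177]
 [ 50  56  58  60  58  66  61  63  57  56  58  61  77  93 101 106 109 117
  139 162 177]
 [ 46  53  60  65  58  61  65  65  52  59  61  63  66  84  95 101 108 109
  119 144 169]
 [ 51  48  61  62  62  57  57  62  69  76  82  81  79  81  86  98 105 107
  113 124 152]
 [ 53  53  50  58  60  64  61  67  82  91  96 102  95  90  85  89 104 106
  107 111 133]
 [ 69  53  50  52  59  60  63  81  96  94  92  90  91  90  95  92  97 105
  106 108 116]
 [ 94  64  52  52  56  62  64  77  96  94  92  94  87  85  87  88  91  96
  105 103 109]
 [110  84  61  43  42  56  65  75  87  93 109 111  93  81  82  84  79  88
   98 104 105]
 [120 105  82  59  51  54  66  84  93  99  99 109 112 111  9
[... 167 characters left out ...]
  93 100  83  63  57  64
   66  83 100]
 [122 124 121 105  85  54  50  52  59  65  70  68  70  62  65  64  57  60
   64  74  89]
 [127 123 124 116 103  77  57  50  51  60  63  61  63  60  60  60  58  60
   60  61  76]
 [127 124 127 124 112  95  70  53  49  54  61  56  58  63  61  61  58  60
   62  64  64]
 [129 128 128 122 124 111  90  66  53  49  54  62  60  57  59  60  59  55
   57  57  57]
 [125 128 125 125 124 120 102  83  56  46  53  55  60  67  63  59  56  55
   57  59  63]
 [129 131 129 130 124 127 117 101  71  59  48  53  57  57  60  58  57  59
   63  58  61]
 [129 131 129 129 128 121 125 113  92  66  55  45  58  55  61  57  62  57
   57  60  58]]
tool delta [ 0.013   0.2287 -0.    ]
```

Units first: shifts go in shares of 50 mm and turns go in units of 0.1 rad. So 0.045 m is 0.9, 0.04 m is 0.8.

```bash
echo '[[[0.02,0.4,0,0,0,0,0],[0.04,0.7,0,0,0,0,0],[0.06,0.9,0,0,0,0,0],[0.06,0.9,0,0,0,0,0],[0.04,0.8,0,0,0,0,0]]]' | python3 nudge.py; echo '[[[0.02,0.6,0,0,0,0,0],[0.02,0.26,0,0,0,0,0],[0,0,0,0,0,0,0],[0,0,0,0,0,0,0]]]' | python3 nudge.py; echo '[[[0,0,0.2,0,0,0,0],[0,0,0.4,0,0,0,0],[0,0,0.3,0,0,0,0],[0,0,0,0,0,0,0],[0,0,0,0,0,0,0]]]' | python3 nudge.py; python3 - <<'E'
from h import *
t=env.capture("top")[:,:,::-1].copy(); s=env.capture("scene")[:,:,::-1].copy(); cv2.imwrite("pics/top11.png",t);cv2.imwrite("pics/scene11.png",s)
p,R_,o=tool();print(p,R_.as_matrix(),o["wrist_force"],o["ft_torque"])
print("delta",R_.as_matrix().T@(np.r_[.4488,-.189,p[2]]-p))
tip=p-[0,0,.1025]
for n in("top","scene"):
    im=cv2.imread(f"pics/{n}11.png"); q=proj(n,[tip,[.4484,-.1893,.037]]);print(n,q); x,y=q[1].astype(int)
    print(im[y-8:y+9:2,x-8:x+9:2].max(2))
E
```

```text
time: 15.1
position: [0.4476, -0.1472, 0.2246]
tool_rot: [-3.14, 0.045, 0.004]
wrist_force: [0.7, 0.9, -1.4]
opening: 0.274
gripper_force: 59.5
time: 15.5
position: [0.449, -0.1877, 0.2254]
tool_rot: [-3.14, 0.044, 0.002]
wrist_force: [-0.4, 0.4, -1.3]
opening: 0.277
gripper_force: 59.5
time: 16.0
position: [0.4491, -0.188, 0.1808]
tool_rot: [-3.141, 0.043, 0.002]
wrist_force: [-0.7, -0.0, -1.4]
opening: 0.271
gripper_force: 59.5
[ 0.4498 -0.1887  0.1822] [[ 0.9996 -0.0278  0.0013]
 [-0.0278 -0.9996 -0.0007]
 [ 0.0013  0.0007 -1.    ]] [ 0.2975 -0.1167 -1.7366] [ 0.0018 -0.0138  0.0614]
delta [-0.001   0.0004 -0.    ]
top [[288.5356 238.9294]
 [290.0871 241.0579]]
[[ 92  94  94  94  78  71  95 101 101]
 [ 91  93  92  85  67  89 100 100 100]
 [ 89  90  87  70  78 100 101 101 101]
 [ 87  89  76  71  95 100 101 100 100]
 [ 84  79  68  88 101 101 101 101 100]
 [ 79  69  80  99 102 102 100 101  91]
 [ 71  72  96 101 102 102 102  97  79]
 [ 67  88 101 101 102 100 100  86  71]
 [ 80  98 102 102 101 101  90  72  57]]
scene [[303.6711 254.9177]
 [304.56   267.1763]]
[[114 115 115 114 113 114 114 114 113]
 [112 115 112 112 115 117 113 111 110]
 [116 113 111 111 111 112 111 112 112]
 [113 116 113 113 109 111 109 112 111]
 [114 110 112 112 115 111 113 112 113]
 [115 112 113 111 114 110 113 111 109]
 [108 111 108 112 113 110 110 112 104]
 [109 110 106 107 104 109 108 106 107]
 [108 104 104 108 105 106 104 108 107]]
```

Both cameras are blocked here, so I'll check how the meter sits in the grip from the earlier unobstructed picture (scene10), comparing the barrel's centreline with the tool axis.

```bash
python3 - <<'E'
from h import *
im=cv2.imread("pics/scene10.png"); hsv=cv2.cvtColor(im,cv2.COLOR_BGR2HSV)
for z in (.225,.21,.195,.18,.165,.15,.14,.13,.122):
    x,y=proj("scene",[[.4422,.0396,z]])[0]; r=int(round(y)); x0=int(x)-12
    print(z,round(x,1),round(y,1),x0,"V",hsv[r,x0:x0+25,2],"S",hsv[r,x0:x0+25,1])
E
```

```text
0.225 222.8 261.2 210 V [136  82  55  46  58  60  71  92  97  79  76  71  67  70  69  64  60  59
  63  72 127 177 202 215 216] S [75 78 51 61 57 60 25 30 32 26 37 47 53 55 55 60 85 65 61 50 66 78 77 76
 74]
0.21 223.7 266.3 211 V [215 211 189 157 115  97  99  98  91  83  77  79  84  89 113 130 128 112
  94 101 149 191 210 219 216] S [ 77  75  76  80  69  55  44  29  25  40  26  36  42  69 144 180 173 148
  90  71  75  80  80  77  79]
0.195 224.5 271.3 212 V [215 214 216 213 212 181 132  97  98  95 105 104 104 108 107 105  88  76
  82 104 158 199 214 215 217] S [ 78  76  76  77  75  72  68  79  94 105 104  98 110 113 133 107  90  60
  40  61  71  76  77  76  80]
0.18 225.4 276.2 213 V [214 217 214 214 207 168 120  87  77  81  83  80  81  82  81  77  77  79
  83 130 187 211 220 218 215] S [76 80 77 76 79 68 55 38 40 35 34 29 44 31 35 36 36 32 43 67 72 76 78 77
 76]
0.165 226.2 281.0 214 V [215 216 217 216 205 168 119  86  81  78  86  83  84  79  83  77  77  74
  87 136 194 214 218 219 218] S [72 76 78 74 75 71 51 39 44 39 18 31 36 42 34 43 33 41 44 69 72 79 80 76
 78]
0.15 227.0 285.7 215 V [218 216 216 219 213 214 195 171 128  98  82  84  82  75  73  97 147 193
 211 217 216 218 215 215 218] S [73 77 74 75 75 76 72 72 64 49 34 27 37 44 42 63 71 74 76 76 76 76 78 81
 78]
0.14 227.6 288.8 215 V [215 218 215 217 218 216 216 216 205 175 110  72  56  55  65 103 167 205
 215 214 216 219 216 219 217] S [77 76 78 74 75 77 76 76 80 74 72 60 73 88 82 74 75 76 79 77 79 73 78 78
 79]
0.13 228.1 291.8 216 V [215 218 216 217 218 216 218 217 210 196 156 111  79  91 148 200 217 218
 219 220 214 219 218 215 216] S [ 72  77  76  78  77  79  75  75  77  75  82  87 107 101  83  74  78  75
  76  79  81  80  77  78  79]
0.122 228.6 294.3 216 V [216 215 216 214 218 218 216 217 216 212 206 169 135 130 154 197 213 214
 215 218 217 215 212 215 212] S [73 78 77 76 76 78 77 78 79 79 78 81 96 86 78 76 77 71 76 80 78 78 81 82
 85]
```

The tip centre in scene10 is at column 228.4–228.6 against 228.1–228.6 expected, so the tip lies on the tool axis. Lowering to just above the blank.

```bash
echo '[[[-0.02,0,0.2,0,0,0,0],[0,0,0.2,0,0,0,0],[0,0,0.2,0,0,0,0],[0,0,0.12,0,0,0,0],[0,0,0,0,0,0,0]]]' | python3 nudge.py; echo '[[[0,0,0,0,0,0,0],[0,0,0,0,0,0,0]]]' | python3 nudge.py; python3 -c "
from h import *
p,r,o=tool();print(p,r.as_matrix()[:,2],o['wrist_force'])"
```

```text
time: 16.6
position: [0.4474, -0.1881, 0.1434]
tool_rot: [-3.14, 0.044, 0.004]
wrist_force: [0.2, 0.6, -1.7]
opening: 0.272
gripper_force: 59.5
time: 16.8
position: [0.4486, -0.1888, 0.1458]
tool_rot: [3.141, -0.044, 0.001]
wrist_force: [-0.4, -0.6, -1.2]
opening: 0.273
gripper_force: 59.5
[ 0.4486 -0.1888  0.1458] [ 0.0007 -0.0005 -1.    ] [-0.427  -0.6031 -1.2133]
```

```bash
echo '[[[0,0,0.06,0,0,0,0],[0,0,0.04,0,0,0,0],[0,0,0,0,0,0,0],[0,0,0,0,0,0,0]]]' | python3 nudge.py; echo '[[[0,0,0.02,0,0,0,0],[0,0,0,0,0,0,0],[0,0,0,0,0,0,0]]]' | python3 nudge.py;echo '[[[0,0,0.02,0,0,0,0],[0,0,0,0,0,0,0],[0,0,0,0,0,0,0]]]' | python3 nudge.py;echo '[[[0,0,0.02,0,0,0,0],[0,0,0,0,0,0,0],[0,0,0,0,0,0,0]]]' | python3 nudge.py
```

```text
time: 17.2
position: [0.4483, -0.1886, 0.1402]
tool_rot: [-3.141, 0.044, 0.0]
wrist_force: [0.7, -0.2, -2.4]
opening: 0.274
gripper_force: 59.5
time: 17.5
position: [0.4484, -0.1887, 0.1394]
tool_rot: [3.141, -0.044, 0.0]
wrist_force: [-0.5, -0.4, -1.2]
opening: 0.272
gripper_force: 59.5
time: 17.8
position: [0.4485, -0.1887, 0.1385]
tool_rot: [3.141, -0.044, 0.001]
wrist_force: [0.4, 0.1, 0.8]
opening: 0.27
gripper_force: 59.6
time: 18.1
position: [0.4484, -0.1887, 0.1374]
tool_rot: [3.141, -0.044, 0.0]
wrist_force: [-0.1, -0.4, 0.1]
opening: 0.272
gripper_force: 59.7
```

```bash
echo '[[[0,0,0.02,0,0,0,0],[0,0,0.02,0,0,0,0],[0,0,0.02,0,0,0,0],[0,0,0,0,0,0,0],[0,0,0,0,0,0,0]]]' | python3 nudge.py; python3 - <<'E'
from h import *
F=[];P=[]
for i in range(24):
    env.capture("top"); p,r,o=tool(); F.append(o["wrist_force"]);P.append(p)
print(np.mean(F,0),np.std(F,0)/24**.5,np.mean(P,0),r.as_matrix()[:,2],o["time"],o["gripper_force"])
E
```

```text
time: 18.6
position: [0.4484, -0.1887, 0.1345]
tool_rot: [3.141, -0.044, 0.0]
wrist_force: [-0.7, 0.0, 1.1]
opening: 0.277
gripper_force: 59.7
[ 0.4524 -0.2217  1.408 ] [0.0937 0.0637 0.116 ] [ 0.4484 -0.1887  0.1344] [ 0.0001 -0.0001 -1.    ] 19.8 59.791985750198364
```

The push is about 2.9 N, which is roughly half-way in by the spring's figures. The meter is vertical and the tool axis is within 1 mm of the ring centre.

```bash
python3 -c "
from rig import env
print(env.hand_in())"
```

```text
the job is handed in; nothing more can be done
None
```

I set the lid down flat on the bare table and handed in at about 20 s, with the meter upright over the chalk ring (tip position worked out, not seen) and pressing about 2.9 N, roughly half-way in; the result was not shown.

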